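Set and close the cam lever of a gluing press

ROBOT

A 6-joint arm with a two-finger parallel gripper is mounted at the origin on a cart in front of the work surface, level with it; the furniture and walls round the work are solid. World frame = base frame: x ahead of the robot, y to its left, z up, the work surface at z = 0. Lengths are in mm, angles in rad, forces in N, time in s.
With the tool pointing down it reaches from about 275 to 1000 mm from the base axis. Payload 8.4 kg.
Tool frame: the origin (TCP) lies between the finger pads; the fingertips stand 11 mm ahead of it and the grasp point (between the pads) lies 8 mm behind it; z points along the fingers, y is the direction in which the jaws open and shut (so a half turn about z gives the same grasp; the last joint's range is limited). The gripper opens to 85 mm and grips with 20 to 120 N. Pads are 22 mm wide; open, the fingers measure 114 mm over their backs; the gripper's body (76 mm by 85 mm) begins 54 mm behind the grasp point. The pads swing forward as they close: fully open they stand 13 mm farther back than shut.
Start: joints at [1.149, 0.353, 1.633, -0, 1.155, -0.002], TCP at [254.735, 570.734, 205.081] pointing down, gripper open.
Joint ranges: [-2.63, 2.63], [-0.92, 2.1], [0.06, 2.66], [-1.3, 4.44], [0, 2.69], [-3.02, 3.02]. Speed limits (rad/s): [2.22, 2.22, 2.79, 3.14, 3.14, 3.14].

INTERFACE

Orientations are given as [roll, pitch, yaw] about the fixed x, y, z axes, in that order (R = Rz(yaw) Ry(pitch) Rx(roll)).
In Python, from rig import r, eyes gives the robot as it stands. The module is installed in compiled form; this text tells all that it offers.
- The arm moves only by the tool servo_tool, never from a script. Its argument "rows" is a list of rows, each a list of 3 entries, a list of its own where there are three numbers: the shift along the world's x, y, z in cm, then the turn about the world's z in rad, then the finger opening in cm, from 0 to 8.54. A call has 1 to 5 rows; each row shifts and turns the commanded pose from where the row before left it; what a row does not reach is not made up. A row lasts 1/12 s, in which the tool goes at most 41.7 mm and 7.16 degrees, less where a joint would pass 70% of its speed; a pose out of reach is approached as far as the arm can. A call is refused whole if a number of a shift passes 4.17 or a number of a turn 0.125, either way. A call with a gripper value outside its range is refused whole. The fingers move at their own pace and stop on an object; "squeeze" is the grip in N (left out, the last holds). Time passes only in rows, so rows that do not move let the fingers close. It gives the time, the measured TCP pose, the force and the opening at its end, in the units of the state.
- r.sense(): the state, without advancing time (a new reading comes with each control period).
- eyes.grab_frame(name): name is "scene" or "side" or "wrist"; returns a dict with "frame" (480x640x3 uint8, red, green, blue), "depth" (480x640 float32, mm along the optical axis (not along the pixel's ray), 0 where there is no reading), "vertical_fov" (degrees; the focal length in pixels is half the picture's height over the tangent of half this angle, whatever the lens; pixels are square), "cx", "cy" (the principal point, pixels), "camera_from_world" (4x4, takes a point from world to camera coordinates); the wrist camera has in their place "hand_eye" (4x4, takes a point from camera to tool coordinates, whose origin is the TCP and whose axes are the flange's). Camera axes: x right, y down, z forward; pixel columns grow to the right and rows downward; lengths in mm; the calibration is good to about 2 mm. A picture is of the moment at which its call begins: read the wrist's pose just before it.
- r.sign_off(): hands the job in, once; it reports no verdict.
The state is a dict: "clock": time; "qpos": joint angles; "qvel": joint speeds; "joint_efforts": joint torques, N m; "eef_pos": TCP position; "tcp_rot": TCP orientation; "contact_force": force on the tool from outside, world axes, zero at the start; "wrist_torque": the same for the moment, N m; "opening": opening from 0.0 (shut) to 1.0 (fully open).
Only numpy, scipy, OpenCV 4.12 (cv2) and the standard library are available. Lean on these libraries where they do the work, as an engineer would, in place of code of your own. Each camera call takes 0.05 s, during which the arm holds its last target.

TASK

Two offcuts lie glued face to face under the bar of the small clamping press on the bench. With the cam lever still up, screw down the star knob at the opposite end of the bar (clockwise) until the lever, when swung over, will meet firm resistance a little past upright; then swing the lever all the way over and down so that the press holds the pair clamped tight. Do not shift the two pieces in the press or disturb the things standing round it.

Things in the scene. Friction and masses are not known exactly. Their poses are not given: they have to be found in the camera images.
- press: The press: plywood board 130 x 300 x 18 mm, fixed to the bench. Origin: centre of its underside; x across it, y along it towards the knob, z up. Steel studs stand at y = +105 mm (star knob) and y = -105 mm (cam lever); a 40 mm wide, 24 mm thick, 272 mm long brown wooden bar lies on them along y, its top about 109 mm above the bench. A 34 mm high fence stands on the board on the +x side of the work
- knob_grip (a point): Centre of the round part of the black star knob, 48 mm across and 28 mm tall, axis vertical, on the +y end of the bar, about 141 mm above the bench. Free space all round it; a 22 mm neck below it leaves 17 mm between its underside and the bar. The knob can be held at any angle
- knob (a joint): Turn of the star knob in rad, growing as it is turned clockwise seen from above (0 to 9). It has a steep thread: per rad the knob and this end of the bar sink 1.27 mm and the pad in the middle 0.64 mm. Turning takes about 0.3 N m. With the lever at 0 the gap under the pad is 5.0 mm less 0.64 mm per rad
- lever (a joint): Cam lever in rad: 0 = leaning 0.45 rad in over the bar towards the knob, 0.45 = upright, 2.0 = stop, lying level and pointing away from the knob (press -y). It turns about the press x axis. Closing lowers the pad up to 4 mm: 1.3 mm by 0.45 rad, 2.8 by 1.0, 3.8 by 1.6; dead centre at 1.9, so it stays shut. Light until the pad bears on the work, then a few N more at its end; stays where it is left
- lever_pin (a point): Middle of the lever's pivot pin, fixed, 125 mm above the bench over the stud at press y = -105 mm. A tall mitre saw stands close behind the press (world +x) at this end: do not swing across it
- lever_tab (a point): Middle of the flat end tab of the silver cam lever, 88 mm from the pin; the tab is 28 mm wide (along press x), 9 mm thick and ends 101 mm from the pin
- pad_face (a point): Centre of the underside of the rubber-faced steel pad (40 x 56 mm) under the middle of the bar
- pad: The pad; origin at the centre of its underside. Its rubber gives a little: with the lever shut it presses on the work with about 35 N per rad of knob turn beyond 1.5 rad. Proper clamping force: 40 to 190 N, best about 110 N, which the knob at 4.7 rad gives
- upper_centre (a point): Centre of the upper offcut, 50 x 120 x 24 mm, long side along press y, lying on the lower one; its top is 12 mm above this point
- upper_piece: The upper offcut; origin at the centre of its underside
- lower_piece: The lower offcut, same size, on the board, along the fence; origin at the centre of its underside
- glue_bottle: Bystander: yellow glue bottle with a red cap, standing, 201 mm tall; origin under its middle
- wax_tin: Bystander: flat round tin, 71 mm across, 28 mm tall; origin under its middle
- brush: Bystander: wooden bench brush, 177 mm long; origin under its middle
- pliers: Bystander: pliers with red grips, 171 mm long, lying flat; origin under their middle

How it is judged:
By the outcome, as a careful person would: the job done as asked, in the order asked, and still so for the second after the job is handed in, with the robot touching nothing.
It also fails if it takes over 66 s, if anything falls off the work surface, if the arm or the gripper's body presses on something with over 40 N, if the wrist force passes 120 N, or if a joint passes its speed limit or range.

## Working session

There is one attempt and no reset: what is moved stays moved. The work goes in short steps, Python scripts to look and compute and a tool call to move; the robot and the scene stay as the last step left them, time stands still between calls to the robot, and variables do not carry over. Pictures are saved under pics/ and viewed, and the job is handed in when it is done.

Besides the shell and the picture viewer there is one more tool, called after "Call:" by a JSON object that holds its "api" and its "payload", one argument or row to a line. servo_tool: Moves the arm, as the interface text tells. Its arguments: {"type":"object","properties":{"rows":{"type":"array"},"squeeze":{"type":"number"}},"required":["rows"]}

```bash
mkdir -p pics; cat > h.py <<'E'
import numpy as np, cv2
from rig import r, eyes
def K(f):
    h=f["frame"].shape[0]; return (h/2)/np.tan(np.radians(f["vertical_fov"])/2)
def save(f,n): cv2.imwrite(f"pics/{n}.png",f["frame"][:,:,::-1])
def world(f,u,v,T=None):
    """depth-> world for arrays u,v"""
    d=f["depth"][v,u].astype(float); k=K(f)
    P=np.stack([(u-f["cx"])/k*d,(v-f["cy"])/k*d,d,np.ones_like(d)])
    T=np.linalg.inv(f["camera_from_world"]) if T is None else T
    return (T@P)[:3].T
def ray(f,u,v,z):
    T=np.linalg.inv(f["camera_from_world"]);k=K(f)
    d=T[:3,:3]@np.array([(u-f["cx"])/k,(v-f["cy"])/k,1]); o=T[:3,3]
    return o+d*(z-o[2])/d[2]
E
python3 - <<'E'
from h import *
print(r.sense())
for n in("scene","side","wrist"):
    f=eyes.grab_frame(n); save(f,n+"0"); np.savez(f"pics/{n}0.npz",**f)
    print(n,f["vertical_fov"],f["cx"],f["cy"],f.get("camera_from_world"),f.get("hand_eye"))
E
```

```text
{'clock': 0.0, 'qpos': array([ 1.14860394e+00,  3.53663675e-01,  1.63409230e+00,  2.66879111e-05,
        1.15517675e+00, -2.40698491e-03]), 'qvel': array([ 7.43381262e-04,  1.72303098e-03,  2.41911508e-03, -1.19432099e-03,
        1.86282178e-04,  2.23235228e-06]), 'joint_efforts': array([-2.14212392e-03, -6.05252767e+01, -3.42063081e+01, -2.83695035e-04,
        9.31151386e-03, -1.31033352e-05]), 'eef_pos': array([254.52715355, 570.2998989 , 204.36989234]), 'tcp_rot': array([-3.14025264e+00, -2.76268721e-05,  2.72179644e+00]), 'contact_force': array([0.84208685, 0.15682183, 0.15694451]), 'wrist_torque': array([ 0.00831007, -0.01447217,  0.02673464]), 'opening': 0.9990762270593332}
scene 52.77277806887021 313.2661680351382 242.23779405689237 [[ 6.14123957e-01 -7.89206695e-01 -2.13493578e-03 -2.93375751e+02]
 [-4.25197896e-01 -3.28587835e-01 -8.43348554e-01  3.57586751e+02]
 [ 6.64874811e-01  5.18828321e-01 -5.37362688e-01  1.02471358e+03]
 [ 0.00000000e+00  0.00000000e+00  0.00000000e+00  1.00000000e+00]] None
side 52.60018117195861 324.27895392519497 242.92788149635942 [[ 9.31190942e-01 -3.64284035e-01  1.34376475e-02 -4.80608521e+02]
 [-2.04927000e-01 -5.53613551e-01 -8.07166006e-01  2.66513214e+02]
 [ 3.01476954e-01  7.48871937e-01 -5.90171559e-01  1.21857912e+03]
 [ 0.00000000e+00  0.00000000e+00  0.00000000e+00  1.00000000e+00]] None
wrist 60.52082393419439 318.0275615519606 238.33348583571242 None [[-6.39483750e-04 -9.58264359e-01 -2.85882859e-01  7.28481402e+01]
 [ 9.99999755e-01 -5.31773833e-04 -4.54394792e-04 -1.42220584e+00]
 [ 2.83405311e-04 -2.85883079e-01  9.58264465e-01 -1.68887401e+02]
 [ 0.00000000e+00  0.00000000e+00  0.00000000e+00  1.00000000e+00]]
```

View pics/scene0.png

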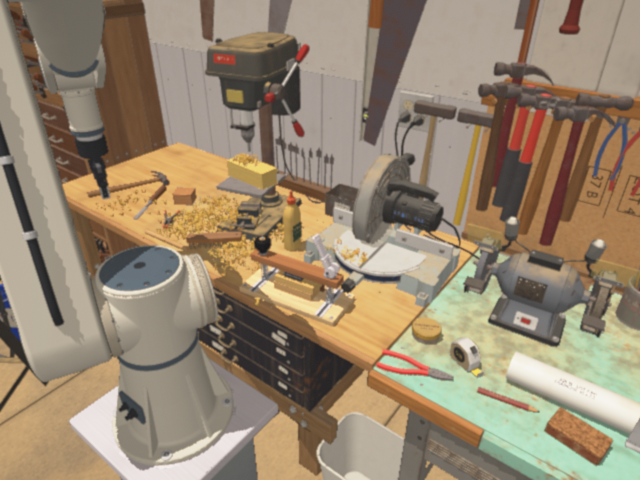

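View pics/side0.png

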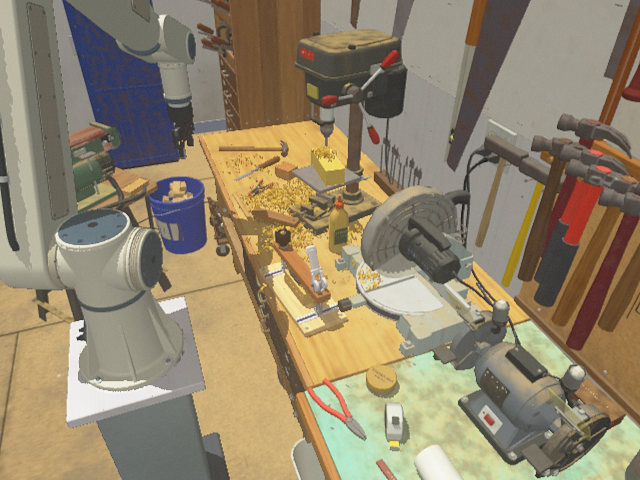

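View pics/wrist0.png

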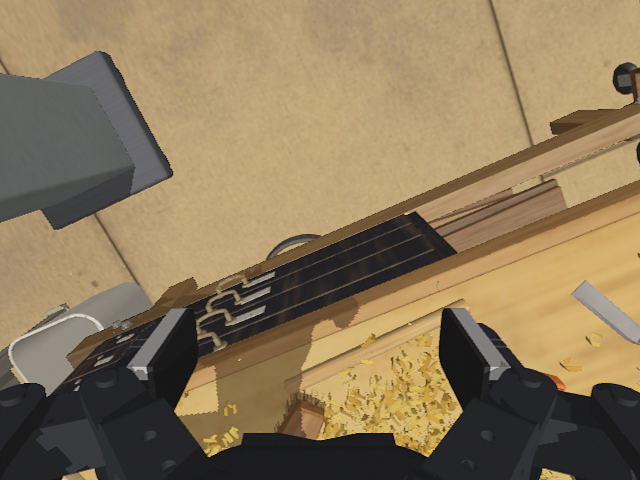

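The scene view shows the knob near (262,243) and the lever near (322,250). In the side view the knob is at (283,238) and the lever at (317,265). I'll zoom in on both.

```bash
python3 - <<'E'
from h import *
for n,(u,v) in (("scene",(220,180)),("side",(240,180))):
    f=np.load(f"pics/{n}0.npz")
    c=f["frame"][v:v+150,u:u+160,::-1]
    cv2.imwrite(f"pics/{n}0z.png",cv2.resize(c,(640,600),interpolation=cv2.INTER_CUBIC))
E
```

```text
(no output)
```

View pics/scene0z.png

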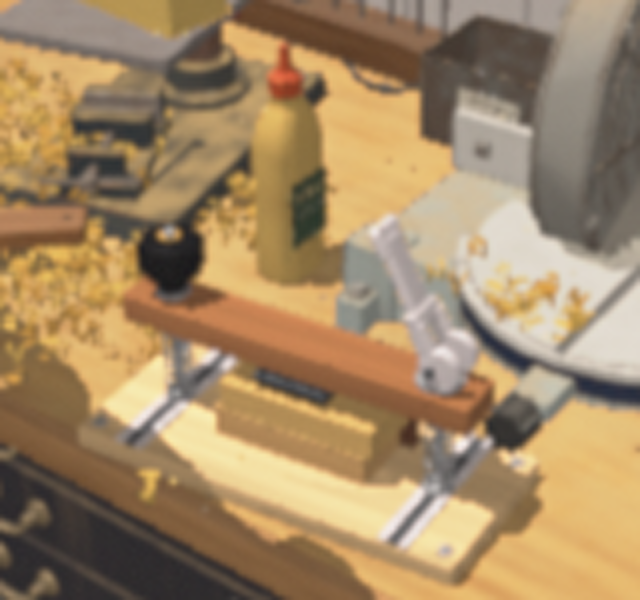

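View pics/side0z.png

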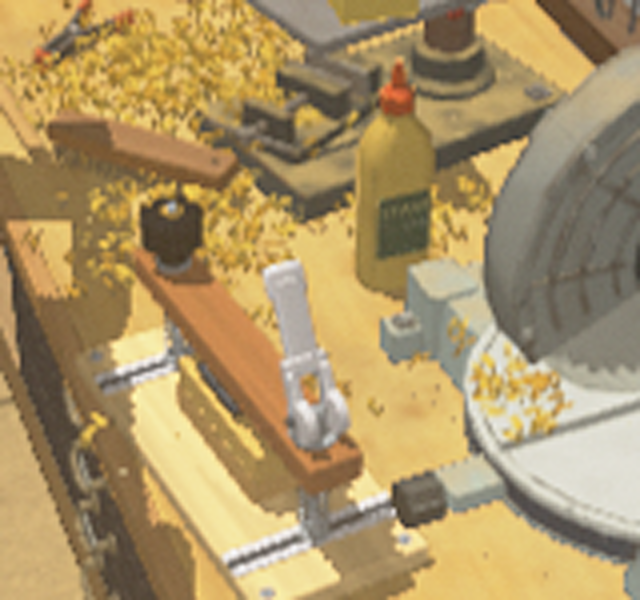

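The zooms show four things: the black star knob with a metal stud on top, the bar, the lever leaning in, and the glue bottle beside the bar on the far side. Next I'll measure these with depth and two-view rays.

```bash
python3 - <<'E'
from h import *
fs={n:dict(np.load(f"pics/{n}0.npz")) for n in("scene","side")}
win={"scene":(225,228,300,262),"side":(240,222,300,256)}
def tri(ps):
    A=[];b=[]
    for n,(u,v) in ps.items():
        f=fs[n];M=f["camera_from_world"];k=K(f)
        x=(u-f["cx"])/k;y=(v-f["cy"])/k
        A+= [M[0,:3]-x*M[2,:3],M[1,:3]-y*M[2,:3]]; b+=[x*M[2,3]-M[0,3],y*M[2,3]-M[1,3]]
    X,res,_,_=np.linalg.lstsq(np.array(A),np.array(b),rcond=None); return X.round(1),res
kn={}
for n,f in fs.items():
    u0,v0,u1,v1=win[n]
    fr=f["frame"].astype(int); 
    m=np.zeros(fr.shape[:2],np.uint8); m[v0:v1,u0:u1]=(fr.max(2)[v0:v1,u0:u1]<75)
    c,l,s,ce=cv2.connectedComponentsWithStats(m); i=1+np.argmax(s[1:,4]); print(n,s[i],ce[i])
    v,u=np.nonzero(l==i); P=world(f,u,v); print("knob",np.median(P,0),np.percentile(P,[2,98],axis=0).round(1).tolist())
    x,y,w,h=s[i][:4]; kn[n]=(x+w/2-.5,y+h/2-.5)
    # bar: brown
    hsv=cv2.cvtColor(f["frame"],cv2.COLOR_RGB2HSV)
    U0,V0,U1,V1={"scene":(248,245,346,292),"side":(270,238,334,305)}[n]
    m=np.zeros(fr.shape[:2],np.uint8); hh=hsv[V0:V1,U0:U1]
    m[V0:V1,U0:U1]=(hh[...,0]<15)&(hh[...,1]>110)
    v,u=np.nonzero(m); P=world(f,u,v); t=P[(P[:,2]>104)&(P[:,2]<116)]
    print("bar",len(t)); r_=cv2.minAreaRect(t[:,:2].astype(np.float32)); print(r_,np.median(t[:,2]))
    mm,_,_=cv2.fitLine(t[:,:2].astype(np.float32),cv2.DIST_L2,0,.01,.01)[:3,0],0,0;print(mm)
    # silver lever points
    m=np.zeros(fr.shape[:2],np.uint8); U0,V0,U1,V1={"scene":(308,230,345,282),"side":(300,242,330,295)}[n]
    hh=hsv[V0:V1,U0:U1]; m[V0:V1,U0:U1]=(hh[...,1]<60)&(hh[...,2]>110)
    v,u=np.nonzero(m);P=world(f,u,v);ok=(P[:,2]>112)&(P[:,2]<230);P=P[ok];
    top=P[P[:,2]>np.percentile(P[:,2],90)];print("lever n",len(P),"top",top.mean(0),P[:,2].max())
    for a,b in((120,140),(140,160),(160,180),(180,200),(200,230)):
        q=P[(P[:,2]>=a)&(P[:,2]<b)]; print(a,len(q),q.mean(0) if len(q) else '')
print("knob tri",kn,tri(kn))
# bar top corners by eye
pt={"scene":lambda x,y:(220+x/4,180+y/4),"side":lambda x,y:(240+x/4,180+y/4)}
for nm,a,b in (("knob stud top",(168,230),(178,190)),("lever tip mid",(382,225),(283,267)),("bar +y near corner",(124,292),(134,252)),("bar -y near corner",(476,414),(309,476)),("bar -y far",(494,381),(362,458)),("board -y near corner",(450,578),None),("cap top",(284,45),(398,65))):
    if b: print(nm,tri({"scene":pt["scene"](*a),"side":pt["side"](*b)}))
E
```

```text
scene [255 230  16  24 189] [262.52910053 243.94708995]
knob [432.18957034 139.57033923 145.1193125 ] [[419.9, 125.9, 17.6], [634.0, 315.0, 155.2]]
bar 750
((457.36334228515625, 44.82604217529297), (45.24794006347656, 270.8085021972656), 7.944251537322998) 107.42692620887402
[ 1.4236949e-01 -9.8981357e-01  4.5492126e+02]
lever n 437 top [465.44337424 -18.67521867 210.9718572 ] 216.84990210820865
120 127 [470.94746479 -66.24611921 131.31849839]
140 91 [468.48791709 -53.22852889 149.41660922]
160 70 [467.54784093 -41.23398768 168.78316221]
180 62 [465.78705864 -30.50086141 190.32369555]
200 65 [464.72553318 -20.58676911 208.40305959]
side [276 236   4   7  14] [277.07142857 239.42857143]
knob [425.30565442 139.58700092 137.87001935] [[422.7, 131.8, 129.9], [429.2, 144.5, 148.2]]
bar 546
((457.88006591796875, 40.10120391845703), (38.84292984008789, 267.9109802246094), 7.958930969238281) 108.20376394236138
[ 1.3470449e-01 -9.9088579e-01  4.5597751e+02]
lever n 443 top [467.10185802 -21.96686244 211.80382358] 216.61080033534165
120 110 [472.87719129 -69.37265933 130.8158731 ]
140 91 [471.84256876 -55.9604464  149.7991791 ]
160 76 [469.70453389 -43.57777347 168.61840719]
180 70 [468.75726926 -33.25560065 190.17123459]
200 73 [466.69801566 -23.52286415 208.70158122]
knob tri {'scene': (np.float64(262.5), np.float64(241.5)), 'side': (np.float64(277.5), np.float64(239.0))} (array([423.4, 125.9, 157.2]), array([70.48154155]))
knob stud top (array([455.5, 162.8, 151.7]), array([44.36234644]))
lever tip mid (array([471.3, -13.1, 208.5]), array([1.25965909]))
bar +y near corner (array([424.4, 176.4, 103.7]), array([7.92716978]))
bar -y near corner (array([457. , -98.8, 108.3]), array([0.50390041]))
bar -y far (array([498.6, -84.8, 101. ]), array([13.21214024]))
cap top (array([646.6, 215.4, 194.6]), array([7.6202272]))
```

```bash
python3 - <<'E'
from h import *
for n,(a,b,c,d) in {"scene":(284,190,302,250),"side":(328,196,350,250)}.items():
    f=dict(np.load(f"pics/{n}0.npz")); v,u=np.mgrid[b:d,a:c]; P=world(f,u.ravel(),v.ravel())
    P=P[(P[:,2]>60)&(P[:,2]<205)&(P[:,0]<640)]; print(n,"bottle",np.percentile(P,[5,50,95],axis=0).round())
    v,u=np.mgrid[0:480,0:640];P=world(f,u.ravel(),v.ravel()); 
    c=np.array([457.5,42.5]);y=np.array([-.138,.990]);x=np.array([.990,.138])
    q=np.c_[(P[:,:2]-c)@x,(P[:,:2]-c)@y,P[:,2]]
    for lo,hi in((30,80),(80,130),(130,200),(200,300),(300,400)):
        for ya,yb in((-320,-220),(-220,-150),(-150,-80),(-80,0),(0,100),(100,200)):
            s=q[(q[:,2]>lo)&(q[:,2]<hi)&(q[:,1]>ya)&(q[:,1]<yb)&(q[:,0]>30)&(q[:,0]<400)]
            if len(s)>5: print((lo,hi),(ya,yb),len(s),"min press x",np.percentile(s[:,0],2).round())
E
```

```text
scene bottle [[614. 193.  66.]
 [624. 205. 117.]
 [638. 222. 174.]]
(30, 80) (-320, -220) 1515 min press x 151.0
(30, 80) (-220, -150) 1087 min press x 128.0
(30, 80) (-150, -80) 1066 min press x 57.0
(30, 80) (-80, 0) 693 min press x 140.0
(30, 80) (0, 100) 632 min press x 173.0
(30, 80) (100, 200) 242 min press x 175.0
(80, 130) (-320, -220) 277 min press x 292.0
(80, 130) (-220, -150) 161 min press x 301.0
(80, 130) (-150, -80) 260 min press x 162.0
(80, 130) (-80, 0) 32 min press x 316.0
(80, 130) (0, 100) 166 min press x 317.0
(80, 130) (100, 200) 255 min press x 176.0
(130, 200) (-320, -220) 190 min press x 207.0
(130, 200) (-220, -150) 188 min press x 179.0
(130, 200) (-150, -80) 489 min press x 122.0
(130, 200) (100, 200) 220 min press x 182.0
(200, 300) (-320, -220) 1132 min press x 207.0
(200, 300) (-220, -150) 1247 min press x 206.0
(200, 300) (-150, -80) 1063 min press x 122.0
(300, 400) (-220, -150) 250 min press x 202.0
(300, 400) (-150, -80) 655 min press x 159.0
(300, 400) (100, 200) 29 min press x 354.0
side bottle [[616. 188.  63.]
 [628. 199. 113.]
 [639. 219. 170.
[... 189 characters left out ...]
100) 326 min press x 161.0
(30, 80) (100, 200) 243 min press x 179.0
(80, 130) (-320, -220) 180 min press x 299.0
(80, 130) (-220, -150) 102 min press x 245.0
(80, 130) (-150, -80) 378 min press x 168.0
(80, 130) (100, 200) 274 min press x 179.0
(130, 200) (-320, -220) 178 min press x 210.0
(130, 200) (-220, -150) 482 min press x 143.0
(130, 200) (-150, -80) 532 min press x 125.0
(130, 200) (100, 200) 226 min press x 185.0
(200, 300) (-320, -220) 1460 min press x 209.0
(200, 300) (-220, -150) 2138 min press x 175.0
(200, 300) (-150, -80) 1081 min press x 123.0
(300, 400) (-220, -150) 678 min press x 173.0
(300, 400) (-150, -80) 795 min press x 161.0
(300, 400) (100, 200) 64 min press x 352.0
```

Call:
{"api": "servo_tool", "payload": {
  "rows": [
    [[1.3,-3.0,0.4],0.11,8.5],
    [[1.3,-3.0,0.4],0.11,8.5],
    [[1.3,-3.0,0.4],0.11,8.5],
    [[1.3,-3.0,0.4],0.11,8.5],
    [[1.3,-3.0,0.4],0.11,8.5]
  ]
}}

```text
clock: 0.57
eef_pos: [319.9, 419.2, 225.0]
tcp_rot: [-3.141, -0.0, -3.006]
contact_force: [0.8, -0.1, -0.2]
opening: 0.998
```

Call:
{"api": "servo_tool", "payload": {
  "rows": [
    [[1.3,-3.0,0.3],0.11,8.5],
    [[1.3,-3.0,0.3],0.11,8.5],
    [[1.3,-3.0,0.3],0.11,8.5],
    [[1.3,-3.0,0.3],0.11,8.5],
    [[1.3,-3.0,0.3],0.11,8.5]
  ]
}}

```text
clock: 0.98
eef_pos: [384.9, 269.2, 240.2]
tcp_rot: [-3.142, -0.0, -2.456]
contact_force: [0.5, -0.3, -0.3]
opening: 0.995
```

Call:
{"api": "servo_tool", "payload": {
  "rows": [
    [[1.4,-3.0,0.2],0.12,8.5],
    [[1.4,-3.0,0.2],0.12,8.5],
    [[1.4,-3.0,0.2],0.12,8.5],
    [[1.4,-3.0,0.2],0.12,8.5],
    [[0,0,0],0,8.5]
  ]
}}

```text
clock: 1.4
eef_pos: [440.4, 151.7, 248.1]
tcp_rot: [-3.14, -0.001, -1.993]
contact_force: [0.2, 0.7, 0.1]
opening: 0.993
```

```bash
python3 - <<'E'
from h import *
s=r.sense(); print(s["eef_pos"],s["tcp_rot"],s["qpos"])
f=eyes.grab_frame("wrist"); save(f,"wrist1"); np.savez("pics/wrist1.npz",p=s["eef_pos"],o=s["tcp_rot"],**f)
E
```

```text
[440.41726165 151.69113072 248.11387578] [-3.13971926e+00 -8.65714271e-04 -1.99269096e+00] [ 3.29994378e-01  5.59878082e-02  1.90978722e+00 -2.07203569e-03
  1.17504136e+00 -2.38890641e+00]
```

View pics/wrist1.png

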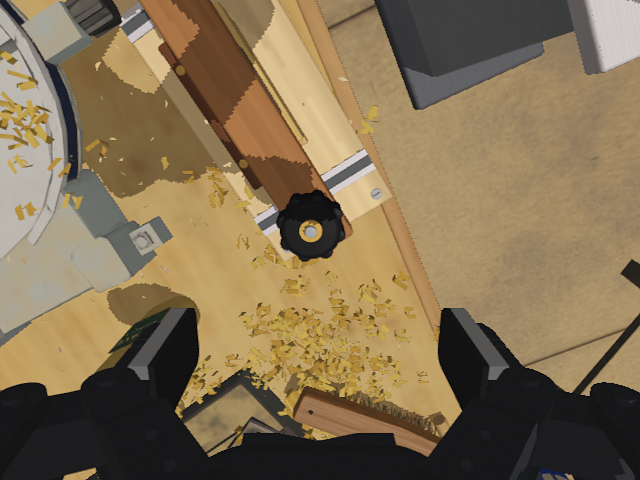

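The wrist view shows the star knob at about (311,227), well centred, with the bar running up and to the left. I'll locate it from its outline at the measured height.

```bash
cat >> h.py <<'E'
from scipy.spatial.transform import Rotation as Ro
def Tw(f,p,o):
    T=np.eye(4);T[:3,:3]=Ro.from_euler("xyz",o).as_matrix();T[:3,3]=p
    return T@f["hand_eye"]
E
python3 - <<'E'
from h import *
f=dict(np.load("pics/wrist1.npz")); T=Tw(f,f["p"],f["o"])
m=np.zeros((480,640),np.uint8); m[180:275,265:355]=f["frame"].max(2)[180:275,265:355]<60
c,l,s,ce=cv2.connectedComponentsWithStats(m);i=1+np.argmax(s[1:,4])
cs,_=cv2.findContours((l==i).astype(np.uint8),cv2.RETR_EXTERNAL,2)
h=cv2.minEnclosingCircle(max(cs,key=cv2.contourArea));print(s[i],h)
v,u=np.nonzero(l==i);P=world(f,u,v,T);print(np.median(P,0),np.percentile(P,[2,98],axis=0).round(1))
t=P[(P[:,2]>148)];print("top",len(t),(t.min(0)+t.max(0))/2,np.ptp(t,axis=0),np.median(t[:,2]))
for uv in((310,231),h[0]):
  d=T[:3,:3]@np.array([(uv[0]-f["cx"])/K(f),(uv[1]-f["cy"])/K(f),1]);o=T[:3,3]
  for z in(155,160,148):print(uv,z,(o+d*(z-o[2])/d[2]).round(1))
# bar line
hsv=cv2.cvtColor(f["frame"],cv2.COLOR_RGB2HSV);m=(hsv[...,0]<14)&(hsv[...,1]>110);v,u=np.nonzero(m);P=world(f,u,v,T);t=P[(abs(P[:,2]-109)<7)&(P[:,1]<200)]
print("bar",len(t),cv2.minAreaRect(t[:,:2].astype(np.float32)),np.median(t[:,2]),np.percentile(t[:,2],[10,90]))
# lower pad/knob scale
E
```

```text
[ 276  190   69   71 3112] ((310.6152648925781, 225.02798461914062), 36.017642974853516)
[442.36242552 143.28608026 154.45878681] [[423.2 125.6 135.4]
 [463.9 166.4 156.4]]
top 2857 [438.54758335 127.32360641 282.65902258] [ 57.69351846  85.85064835 268.81316341] 154.60381961746032
(310, 231) 155 [444.9 148.3 155. ]
(310, 231) 160 [444.2 147.1 160. ]
(310, 231) 148 [445.8 150.  148. ]
(310.6152648925781, 225.02798461914062) 155 [442.8 144.8 155. ]
(310.6152648925781, 225.02798461914062) 160 [442.2 143.6 160. ]
(310.6152648925781, 225.02798461914062) 148 [443.7 146.4 148. ]
bar 7388 ((455.034423828125, 71.56341552734375), (40.324562072753906, 214.14430236816406), 7.991949558258057) 108.99822180535637 [107.78700404 110.00683068]
```

The knob is at (443.5, 146), with its top at z≈154.6, which matches 141+14. Now descending.

Call:
{"api": "servo_tool", "payload": {
  "rows": [
    [[0.3,-0.6,0],0,8.5],
    [[0,0,-2.5],0,8.5],
    [[0,0,-2.5],0,8.5],
    [[0,0,-2.5],0,8.5],
    [[0,0,0],0,8.5]
  ]
}}

```text
clock: 1.87
eef_pos: [438.3, 149.4, 168.7]
tcp_rot: [3.136, -0.005, -2.001]
contact_force: [-1.9, 0.6, -0.7]
opening: 1.0
```

Call:
{"api": "servo_tool", "payload": {
  "rows": [
    [[0,0,-2.0],0,8.5],
    [[0,0,-2.0],0,8.5],
    [[0,0,0],0,8.5]
  ]
}}

```text
clock: 2.12
eef_pos: [439.8, 149.7, 131.0]
tcp_rot: [3.138, -0.003, -2.001]
contact_force: [-0.9, -0.0, -0.5]
opening: 0.996
```

Call:
{"api": "servo_tool", "payload": {
  "rows": [
    [[0,0,0],0,4.2],
    [[0,0,0],0,4.2],
    [[0,0,0],0,4.2],
    [[0,0,0],0,4.2],
    [[0,0,0],0,4.2]
  ],
  "squeeze": 60
}}

```text
clock: 2.53
eef_pos: [442.2, 149.8, 133.7]
tcp_rot: [-3.141, 0.001, -2.001]
contact_force: [-0.1, -0.7, -0.3]
opening: 0.492
```

Call:
{"api": "servo_tool", "payload": {
  "rows": [
    [[0,0,0],0,3.4],
    [[0,0,0],0,3.4],
    [[0,0,0],0,3.4]
  ]
}}

```text
clock: 2.78
eef_pos: [441.7, 149.6, 132.9]
tcp_rot: [-3.141, 0.0, -2.001]
contact_force: [-0.8, -0.5, 0.2]
opening: 0.392
```

```bash
python3 - <<'E'
from h import *
s=r.sense(); print(s)
f=eyes.grab_frame("wrist"); save(f,"wrist2")
f=eyes.grab_frame("scene"); cv2.imwrite("pics/scene2z.png",cv2.resize(f["frame"][160:310,200:360,::-1],(640,600)))
E
```

```text
{'clock': 2.7833, 'qpos': array([ 3.23377581e-01,  1.97730850e-01,  2.03292822e+00,  1.62415261e-05,
        9.10732882e-01, -2.38826286e+00]), 'qvel': array([-2.58997243e-05,  4.07962907e-03,  6.02603107e-04,  9.10954483e-04,
       -2.76783336e-03, -2.63994190e-04]), 'joint_efforts': array([ 1.17878267e-02, -4.33905530e+01, -2.83944511e+01,  3.85455842e-04,
        1.49695934e-03,  9.65942963e-04]), 'eef_pos': array([441.69801188, 149.61860023, 132.90097382]), 'tcp_rot': array([-3.14145504e+00,  1.46652136e-04, -2.00075848e+00]), 'contact_force': array([-0.80788288, -0.47619608,  0.2408109 ]), 'wrist_torque': array([0.0236729 , 0.00617207, 0.00568924]), 'opening': 0.39223792850356115}
```

View pics/wrist2.png

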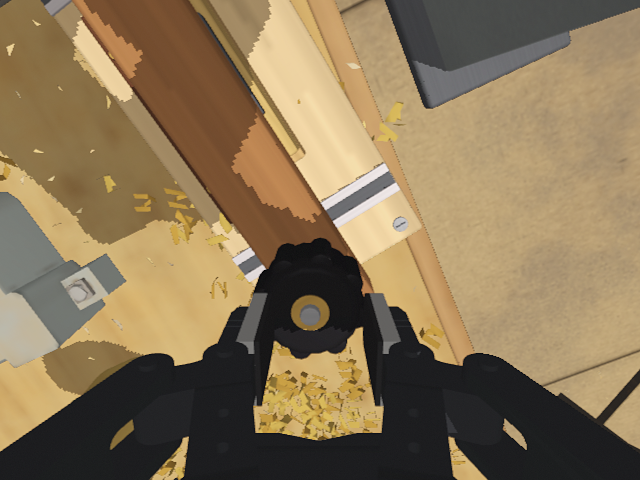

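View pics/scene2z.png

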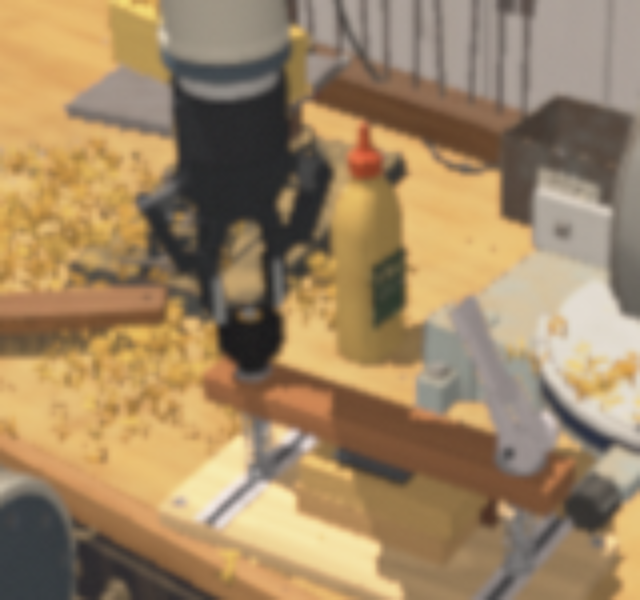

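```bash
python3 - <<'E'
from h import *
s=r.sense()
f=eyes.grab_frame("wrist"); T=Tw(f,s["eef_pos"],s["tcp_rot"]); np.savez("pics/wrist2.npz",p=s["eef_pos"],o=s["tcp_rot"],**f)
cv2.imwrite("pics/wrist2z.png",cv2.resize(f["frame"][220:420,210:420,::-1],(800,760),interpolation=2))
for uv in((310,300),(290,290),(330,290),(285,335),(335,335),(310,255),(310,345),(255,330),(262,370),(380,330),(374,370),(250,310),(375,310)):
    print(uv,world(f,np.array([uv[0]]),np.array([uv[1]]),T)[0].round(1))
H=np.linalg.inv(f["hand_eye"])
for z in(-8,0,11):
  for y in(-21,0,21):
    q=H@[0,y,z,1];print("tool",y,z,(K(f)*q[0]/q[2]+f["cx"]).round(),(K(f)*q[1]/q[2]+f["cy"]).round())
E
```

```text
(310, 300) [442.  143.1 155.9]
(290, 290) [447.5 136.3 155.1]
(330, 290) [433.3 142.5 155.7]
(285, 335) [457.8 153.1 155.1]
(335, 335) [439.6 161.4 155.2]
(310, 255) [435.5 128.7 148.3]
(310, 345) [450.5 161.1 155.5]
(255, 330) [453.8 130.6 190.8]
(262, 370) [457.  142.4 193.3]
(380, 330) [419.5 145.9 191.3]
(374, 370) [426.2 156.8 193.1]
(250, 310) [456.7 128.7 178.3]
(375, 310) [419.2 145.9 178.3]
tool -21 -8 269.0 297.0
tool 0 -8 318.0 297.0
tool 21 -8 367.0 297.0
tool -21 0 271.0 290.0
tool 0 0 318.0 290.0
tool 21 0 365.0 290.0
tool -21 11 273.0 280.0
tool 0 11 318.0 280.0
tool 21 11 363.0 280.0
```

View pics/wrist2z.png

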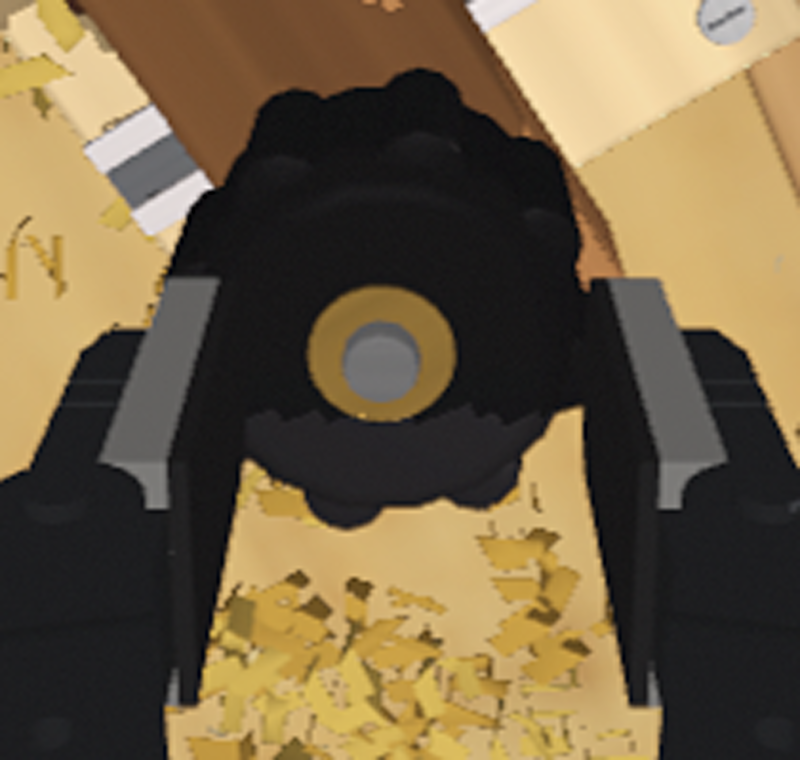

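```bash
python3 - <<'E'
from h import *
f=dict(np.load("pics/wrist2.npz")); 
for col in(246,252,258,264,268,272):
    v=np.arange(270,400,8);u=np.full_like(v,col)
    P=world(f,u,v,f["hand_eye"]); print(col,[(int(a),*p.round().astype(int)) for a,p in zip(v,P)])
E
```

```text
246 [(270, np.int64(-35), np.int64(-53), np.int64(114)), (278, np.int64(-41), np.int64(-53), np.int64(114)), (286, np.int64(-55), np.int64(-57), np.int64(132)), (294, np.int64(-62), np.int64(-57), np.int64(132)), (302, np.int64(-69), np.int64(-58), np.int64(132)), (310, np.int64(9), np.int64(-25), np.int64(-37)), (318, np.int64(12), np.int64(-23), np.int64(-49)), (326, np.int64(12), np.int64(-22), np.int64(-56)), (334, np.int64(12), np.int64(-21), np.int64(-60)), (342, np.int64(12), np.int64(-20), np.int64(-65)), (350, np.int64(13), np.int64(-19), np.int64(-71)), (358, np.int64(13), np.int64(-19), np.int64(-74)), (366, np.int64(13), np.int64(-18), np.int64(-77)), (374, np.int64(14), np.int64(-17), np.int64(-82)), (382, np.int64(18), np.int64(-16), np.int64(-91)), (390, np.int64(18), np.int64(-15), np.int64(-95)), (398, np.int64(18), np.int64(-15), np.int64(-97))]
252 [(270, np.int64(-34), np.int64(-48), np.int64(113)), (278, np.int64(-40), np.int64(-49), np.int64(113)), (286, np.int64(-55), np.int64(-52), np.int64(133)), (294, np.int64(-56), np.int64(-50), np.int64(119)), (302, np.in
[... 3434 characters left out ...]
p.int64(-17), np.int64(-31)), (302, np.int64(9), np.int64(-17), np.int64(-32)), (310, np.int64(74), np.int64(0), np.int64(-169)), (318, np.int64(3), np.int64(-17), np.int64(-32)), (326, np.int64(0), np.int64(-17), np.int64(-33)), (334, np.int64(-2), np.int64(-17), np.int64(-35)), (342, np.int64(-5), np.int64(-17), np.int64(-35)), (350, np.int64(-8), np.int64(-17), np.int64(-36)), (358, np.int64(-121), np.int64(-39), np.int64(134)), (366, np.int64(-128), np.int64(-39), np.int64(133)), (374, np.int64(-136), np.int64(-39), np.int64(133)), (382, np.int64(-129), np.int64(-37), np.int64(113)), (390, np.int64(-142), np.int64(-38), np.int64(120)), (398, np.int64(-142), np.int64(-37), np.int64(110))]
```

```bash
python3 - <<'E'
from h import *
s=r.sense(); R=Ro.from_euler("xyz",s["tcp_rot"]).as_matrix(); p=s["eef_pos"]; print(p,s["clock"])
for n,(a,b) in {"scene":(225,190),"side":(245,185)}.items():
    f=eyes.grab_frame(n); M=f["camera_from_world"];k=K(f)
    im=cv2.resize(f["frame"][b:b+75,a:a+80,::-1],(800,750),interpolation=cv2.INTER_NEAREST).copy()
    for X,c in(((11,-20,11),(0,0,255)),((11,20,11),(0,0,255)),((11,-20,-31),(0,255,0)),((11,20,-31),(0,255,0)),((0,0,11),(255,0,255))):
        q=M@np.r_[R@np.array(X)+p,1]; u,v=k*q[0]/q[2]+f["cx"],k*q[1]/q[2]+f["cy"]
        cv2.circle(im,(int((u-a+.5)*10),int((v-b+.5)*10)),5,c,-1)
    cv2.imwrite(f"pics/{n}3.png",cv2.resize(im,(640,600)))
E
```

```text
[441.61177004 149.5945037  132.74521826] 2.9333
```

View pics/scene3.png

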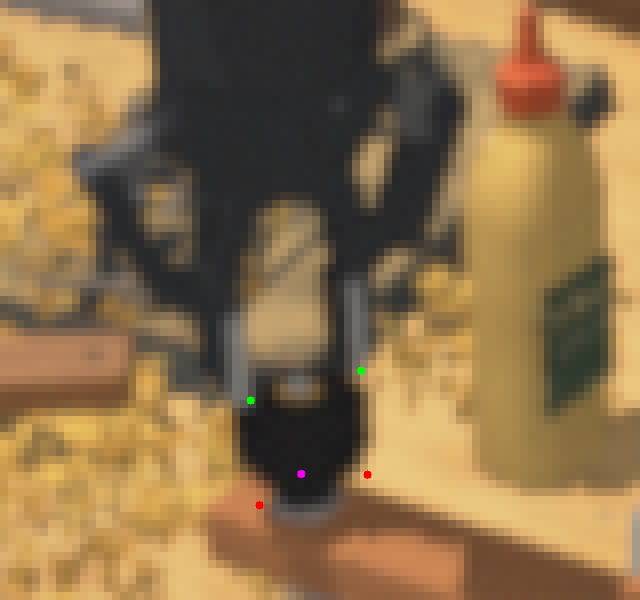

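View pics/side3.png

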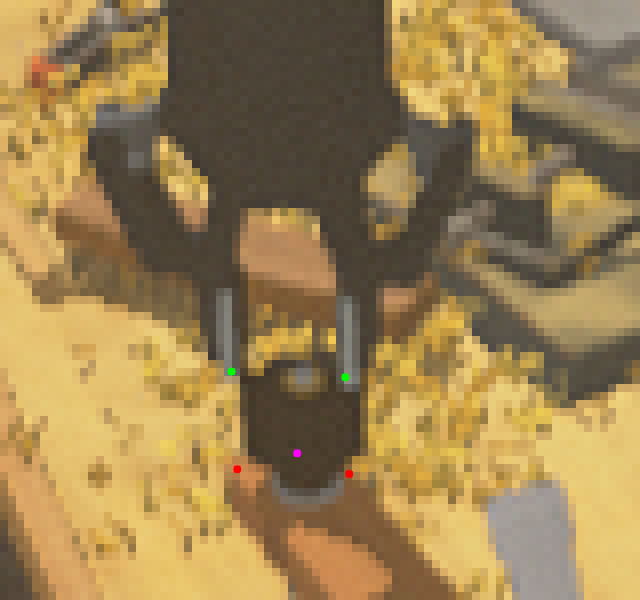

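Both fixed views and the wrist depth put the real fingertips about 31 mm behind the reported TCP, at z≈164 and just above the knob's top. The text says they stand 11 mm ahead of it. So the fingers have closed in air, and I have to go about 40 mm lower than the text implies. I'll reopen and descend in steps, watching the force.

Call:
{"api": "servo_tool", "payload": {
  "rows": [
    [[0.2,-0.2,0.3],0,8.5],
    [[0,0,0],0,8.5],
    [[0,0,0],0,8.5],
    [[0,0,0],0,8.5],
    [[0,0,0],0,8.5]
  ]
}}

```text
clock: 3.45
eef_pos: [443.6, 147.6, 135.8]
tcp_rot: [3.142, -0.0, -2.001]
contact_force: [-0.4, 0.9, -0.5]
opening: 0.996
```

```bash
python3 - <<'E'
from h import *
s=r.sense();print(s["eef_pos"],s["opening"])
f=eyes.grab_frame("wrist"); save(f,"wrist4")
for row in(300,310,320,330,345,360):
    u=np.arange(180,480,4);P=world(f,u,np.full_like(u,row),f["hand_eye"]);P=P[(abs(P[:,1])<60)&(P[:,2]<-5)]
    L=P[P[:,1]<0];R=P[P[:,1]>0]
    print(row,"L max z",L[np.argmax(L[:,2])].round() if len(L) else 0,"R",R[np.argmax(R[:,2])].round() if len(R) else 0)
E
```

```text
[443.62551318 147.61423133 135.75947606] 0.9962880727827632
300 L max z [  3. -22. -16.] R [  2.  20. -15.]
310 L max z [ -1. -20. -17.] R [ -3.  22. -14.]
320 L max z [ -5.  -9. -18.] R [ -6.  22. -16.]
330 L max z [-11. -21. -16.] R [-12.  18. -15.]
345 L max z [-17. -11. -17.] R [-18.  13. -16.]
360 L max z [ -8. -43. -43.] R [ -8.  43. -43.]
```

View pics/wrist4.png

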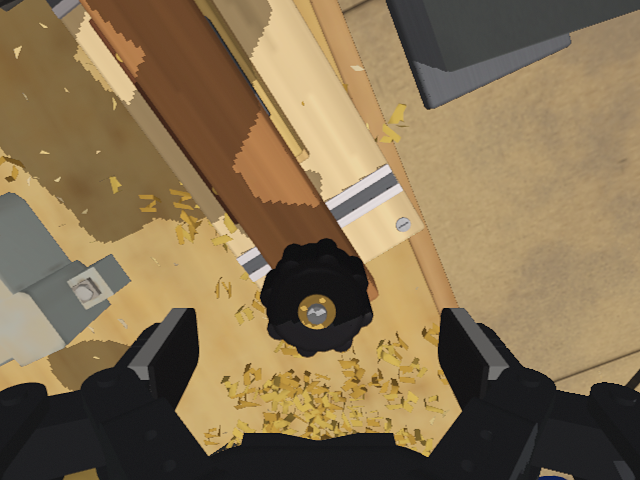

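Call:
{"api": "servo_tool", "payload": {
  "rows": [
    [[0,-0.1,-1.0],0,8.5],
    [[0,0,-1.2],0,8.5],
    [[0,0,0],0,8.5]
  ]
}}

```text
clock: 3.75
eef_pos: [442.1, 146.1, 111.6]
tcp_rot: [3.139, -0.002, -2.001]
contact_force: [-2.1, -0.1, -0.6]
opening: 0.994
```

Call:
{"api": "servo_tool", "payload": {
  "rows": [
    [[0,0,-1.1],0,8.5],
    [[0,0,-1.1],0,8.5],
    [[0,0,0],0,8.5]
  ]
}}

```text
clock: 4.0
eef_pos: [442.3, 146.2, 90.1]
tcp_rot: [3.139, -0.002, -2.001]
contact_force: [-0.8, -0.6, -0.2]
opening: 0.995
```

Call:
{"api": "servo_tool", "payload": {
  "rows": [
    [[0,0,0],0,3.4],
    [[0,0,0],0,3.4],
    [[0,0,0],0,3.4],
    [[0,0,0],0,3.4],
    [[0,0,0],0,3.4]
  ],
  "squeeze": 60
}}

```text
clock: 4.42
eef_pos: [444.2, 146.8, 92.6]
tcp_rot: [-3.141, 0.001, -2.001]
contact_force: [-0.3, -0.1, 6.4]
opening: 0.547
```

```bash
python3 - <<'E'
from h import *
s=r.sense();print(s["eef_pos"],s["opening"],s["contact_force"],s["qpos"])
f=eyes.grab_frame("wrist"); save(f,"wrist5")
f=eyes.grab_frame("scene"); cv2.imwrite("pics/scene5z.png",cv2.resize(f["frame"][180:270,220:316,::-1],(640,600)))
E
```

```text
[444.24450357 146.83644261  92.60297747] 0.5471380810531266 [-0.2839954  -0.10058891  6.36370787] [ 3.15960544e-01  2.62236007e-01  2.06304005e+00  1.03839767e-04
  8.14929165e-01 -2.39562861e+00]
```

View pics/wrist5.png

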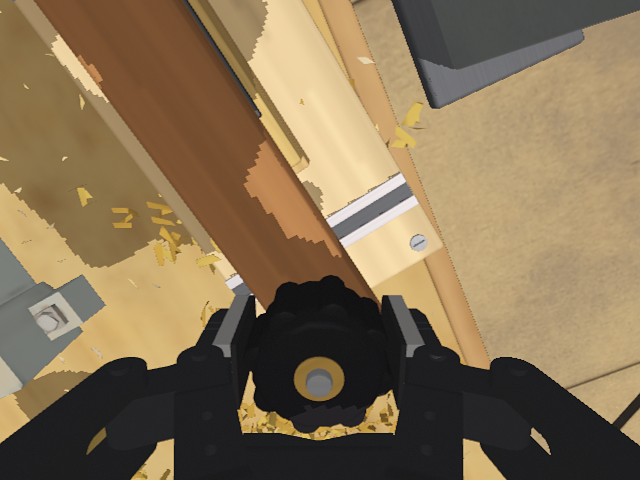

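View pics/scene5z.png

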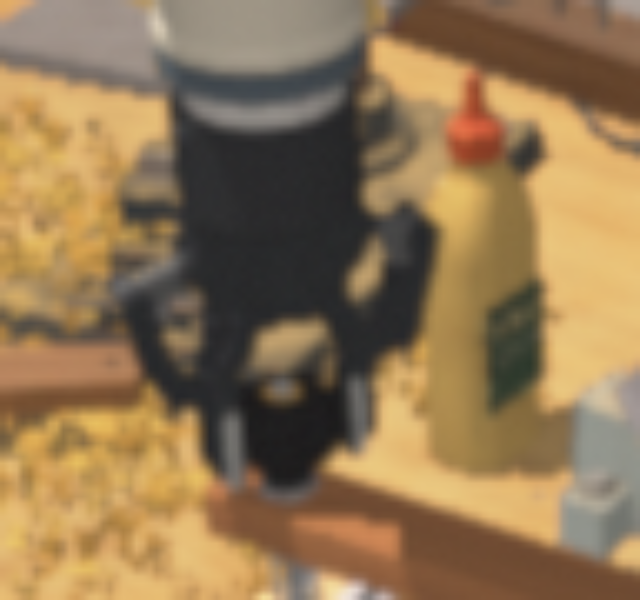

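The fingers now straddle the knob and have stopped on it at an opening of 0.547 (≈46 mm). I'm turning clockwise (negative yaw) and sinking with the knob.

Call:
{"api": "servo_tool", "payload": {
  "rows": [
    [[0,0,-0.016],-0.12,3.4],
    [[0,0,-0.016],-0.12,3.4],
    [[0,0,-0.016],-0.12,3.4],
    [[0,0,-0.016],-0.12,3.4],
    [[0,0,-0.016],-0.12,3.4]
  ],
  "squeeze": 80
}}

```text
clock: 4.93
eef_pos: [444.7, 148.2, 92.0]
tcp_rot: [3.141, 0.003, -2.607]
contact_force: [-2.6, 12.6, 3.5]
opening: 0.542
```

```bash
python3 - <<'E'
from h import *
s=r.sense();print(s["eef_pos"],s["tcp_rot"],s["opening"],s["contact_force"],s["wrist_torque"],s["qpos"])
f=eyes.grab_frame("wrist"); save(f,"wrist6")
E
```

```text
[444.71685906 148.18068455  91.96365095] [ 3.14063651  0.00339115 -2.60656315] 0.5418929090068548 [-2.5684347  12.56166621  3.52752353] [1.12975192 0.09421893 0.3815808 ] [ 0.31712102  0.26361709  2.06302636  0.00229707  0.81184627 -1.79028461]
```

View pics/wrist6.png

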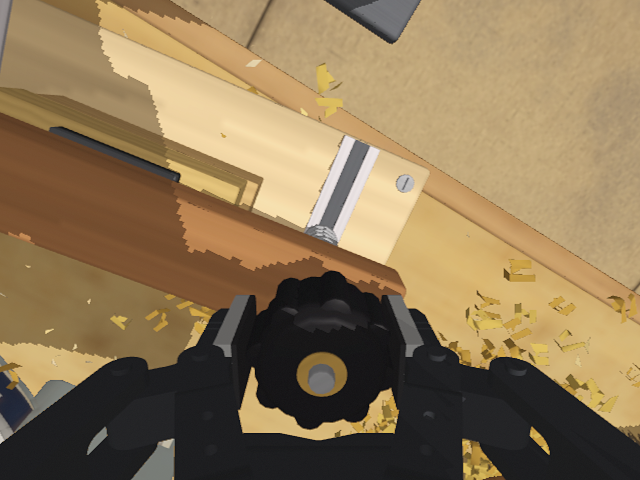

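Call:
{"api": "servo_tool", "payload": {
  "rows": [
    [[0,0.1,-0.016],-0.12,3.4],
    [[0,0,-0.016],-0.12,3.4],
    [[0,0,-0.016],-0.12,3.4],
    [[0,0,-0.016],-0.12,3.4],
    [[0,0,-0.016],-0.12,3.4]
  ]
}}

```text
clock: 5.4
eef_pos: [444.5, 149.9, 91.2]
tcp_rot: [3.138, 0.002, 3.077]
contact_force: [-3.8, 19.7, 6.1]
opening: 0.542
```

Call:
{"api": "servo_tool", "payload": {
  "rows": [
    [[0,0,-0.016],-0.12,3.4],
    [[0,0,-0.016],-0.12,3.4],
    [[0,0,-0.016],-0.12,3.4],
    [[0,0,-0.016],-0.12,3.4],
    [[0,0,-0.016],-0.12,3.4]
  ]
}}

```text
clock: 5.82
eef_pos: [444.5, 151.5, 90.5]
tcp_rot: [3.136, -0.002, 2.476]
contact_force: [-4.2, 29.9, 2.6]
opening: 0.541
```

Call:
{"api": "servo_tool", "payload": {
  "rows": [
    [[0,0.3,0],0,3.4],
    [[0,0,0],0,3.4]
  ]
}}

```text
clock: 5.98
eef_pos: [443.9, 151.6, 90.4]
tcp_rot: [3.141, 0.0, 2.482]
contact_force: [-3.0, 5.6, 9.8]
opening: 0.546
```

```bash
python3 - <<'E'
from h import *
s=r.sense();print(s["eef_pos"],s["tcp_rot"],s["opening"],s["contact_force"],s["wrist_torque"],s["qpos"])
f=eyes.grab_frame("wrist"); save(f,"wrist7"); T=Tw(f,s["eef_pos"],s["tcp_rot"])
hsv=cv2.cvtColor(f["frame"],cv2.COLOR_RGB2HSV)
m=np.zeros((480,640),np.uint8);m[330:420,270:370]=((f["frame"].max(2)>85))[330:420,270:370]
c,l,st,ce=cv2.connectedComponentsWithStats(m)
for i in range(1,c):
    if st[i,4]>150:
        v,u=np.nonzero(l==i);print(st[i],ce[i],"world",np.median(world(f,u,v,T),0),"tool",np.median(world(f,u,v,f["hand_eye"]),0))
E
```

```text
[443.89139232 151.59501129  90.37869279] [3.14062172e+00 2.26871908e-05 2.48194030e+00] 0.5462025453629008 [-3.01943988  5.60857464  9.82330169] [-0.27977812  0.80301288 -0.37391027] [ 3.25489691e-01  2.67811775e-01  2.06183190e+00  7.14106437e-04
  8.11127433e-01 -5.86145869e-01]
[ 291  354   51   47 1583] [316.39861023 376.72773215] world [443.04021777 149.86109565 153.85433494] tool [ -0.75337129  -2.05735877 -63.47815844]
```

View pics/wrist7.png

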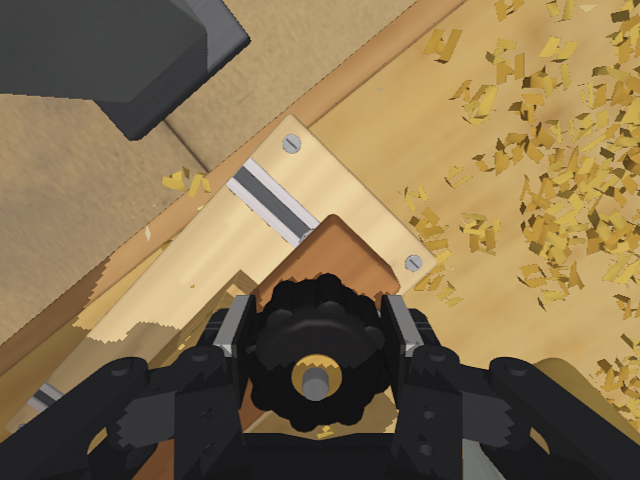

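Call:
{"api": "servo_tool", "payload": {
  "rows": [
    [[0,0.02,-0.016],-0.12,3.4],
    [[0,0.02,-0.016],-0.12,3.4],
    [[0,0.02,-0.016],-0.12,3.4],
    [[0,0.02,-0.016],-0.12,3.4],
    [[0,0.02,-0.016],-0.12,3.4]
  ]
}}

```text
clock: 6.45
eef_pos: [444.9, 152.7, 89.6]
tcp_rot: [3.139, -0.001, 1.877]
contact_force: [0.2, 4.7, 6.4]
opening: 0.545
```

Call:
{"api": "servo_tool", "payload": {
  "rows": [
    [[0,0,-0.016],-0.12,3.4],
    [[0,0,-0.016],-0.12,3.4],
    [[0,0,-0.016],-0.12,3.4],
    [[0,0,-0.016],-0.12,3.4],
    [[0,0,-0.016],-0.12,3.4]
  ]
}}

```text
clock: 6.87
eef_pos: [445.5, 152.7, 88.9]
tcp_rot: [3.138, -0.003, 1.278]
contact_force: [1.6, 4.8, 3.7]
opening: 0.54
```

Call:
{"api": "servo_tool", "payload": {
  "rows": [
    [[0,0,-0.016],-0.12,3.4],
    [[0,0,-0.016],-0.12,3.4],
    [[0,0,-0.016],-0.12,3.4],
    [[0,0,-0.016],-0.12,3.4],
    [[0,0,-0.016],-0.12,3.4]
  ]
}}

```text
clock: 7.28
eef_pos: [446.1, 151.7, 88.2]
tcp_rot: [3.138, -0.004, 0.679]
contact_force: [3.1, -1.4, 3.6]
opening: 0.54
```

Call:
{"api": "servo_tool", "payload": {
  "rows": [
    [[0,0,-0.016],-0.12,3.4],
    [[0,0,-0.016],-0.12,3.4],
    [[0,0,-0.016],-0.12,3.4],
    [[0,0,-0.016],-0.12,3.4],
    [[0,0,-0.016],-0.12,3.4]
  ]
}}

```text
clock: 7.7
eef_pos: [446.4, 150.3, 87.7]
tcp_rot: [3.139, -0.005, 0.08]
contact_force: [4.8, -13.7, 10.5]
opening: 0.545
```

Call:
{"api": "servo_tool", "payload": {
  "rows": [
    [[0,0,-0.016],-0.12,3.4],
    [[0,0,-0.016],-0.12,3.4],
    [[0,0,-0.016],-0.12,3.4],
    [[0,0,-0.016],-0.12,3.4],
    [[0,0,0],0,3.4]
  ]
}}

```text
clock: 8.12
eef_pos: [445.8, 149.0, 87.0]
tcp_rot: [3.139, -0.005, -0.402]
contact_force: [3.5, -21.6, 16.2]
opening: 0.541
```

```bash
python3 - <<'E'
from h import *
s=r.sense();print(s["eef_pos"],s["tcp_rot"],s["opening"],s["contact_force"],s["wrist_torque"],s["qpos"])
f=eyes.grab_frame("wrist"); save(f,"wrist8"); T=Tw(f,s["eef_pos"],s["tcp_rot"])
m=np.zeros((480,640),np.uint8);m[330:420,270:370]=((f["frame"].max(2)>85))[330:420,270:370]
c,l,st,ce=cv2.connectedComponentsWithStats(m)
for i in range(1,c):
    if st[i,4]>150:
        v,u=np.nonzero(l==i);print(st[i],ce[i],"world",np.median(world(f,u,v,T),0))
E
```

```text
[445.7985399  148.96632438  87.03848143] [ 3.13902218 -0.00533586 -0.40237562] 0.540978726407261 [  3.49428485 -21.64462055  16.18871492] [-4.26723354 -0.5231579  -0.30349847] [ 0.32358846  0.27393771  2.06332608 -0.00760254  0.80205925  2.30204656]
[ 289  351   51   52 1985] [314.74911839 374.99848866] world [446.68675222 147.98258615 150.83729917]
[355 399  15  21 177] [364.6440678  411.25423729] world [-333.34317461  318.59900399 -798.57744524]
[270 405  19  15 171] [277.0877193  414.41520468] world [-241.21221661  573.33748101 -798.59611867]
```

View pics/wrist8.png

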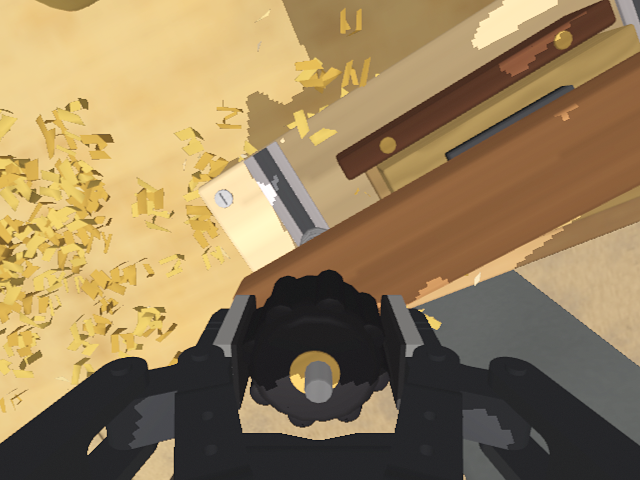

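The knob has turned 4.68 rad with the grip held throughout. I'll take off the side load, open, rise, and check the sink.

Call:
{"api": "servo_tool", "payload": {
  "rows": [
    [[0,-0.2,0.1],0,3.4],
    [[0,0,0],0,5.0],
    [[0,0,0],0,8.5],
    [[0,0,0],0,8.5],
    [[0,0,0],0,8.5]
  ]
}}

```text
clock: 8.58
eef_pos: [443.4, 149.8, 86.4]
tcp_rot: [3.142, 0.0, -0.397]
contact_force: [0.0, 0.6, 0.8]
opening: 0.973
```

Call:
{"api": "servo_tool", "payload": {
  "rows": [
    [[0,0,0],0,8.5],
    [[0,0,1.5],0,8.5],
    [[0,0,3.0],0,8.5],
    [[0,0,4.0],0,8.5],
    [[0,0,4.0],0,8.5]
  ]
}}

```text
clock: 9.0
eef_pos: [442.5, 149.5, 212.3]
tcp_rot: [3.14, 0.002, -0.397]
contact_force: [1.0, 0.0, 0.9]
opening: 0.996
```

Call:
{"api": "servo_tool", "payload": {
  "rows": [
    [[0,0,3.5],0.12,8.5],
    [[0,0,0],0.12,8.5],
    [[0,0,0],0.0,8.5]
  ]
}}

```text
clock: 9.25
eef_pos: [444.8, 150.2, 248.7]
tcp_rot: [-3.139, -0.004, -0.152]
contact_force: [-0.5, 0.5, -0.2]
opening: 0.995
```

```bash
python3 - <<'E'
from h import *
s=r.sense();print(s["eef_pos"],s["tcp_rot"],s["opening"],s["contact_force"])
f=eyes.grab_frame("wrist"); save(f,"wrist9"); T=Tw(f,s["eef_pos"],s["tcp_rot"])
v,u=np.mgrid[0:480,0:640];P=world(f,u.ravel(),v.ravel(),T);fr=f["frame"].reshape(-1,3)
k=P[(np.hypot(P[:,0]-444,P[:,1]-147)<28)&(fr.max(1)<60)&(P[:,2]>120)&(P[:,2]<170)];print("knob top",len(k),np.percentile(k[:,2],[50,80,90]),np.median(k,0))
E
```

```text
[444.82272061 150.20805502 248.69381694] [-3.13945095 -0.00395011 -0.15169218] 0.9952096455104508 [-0.46596802  0.53673943 -0.1678315 ]
knob top 2218 [147.99589972 149.35877344 149.78045263] [450.13612347 142.72935464 147.99589972]
```

View pics/wrist9.png

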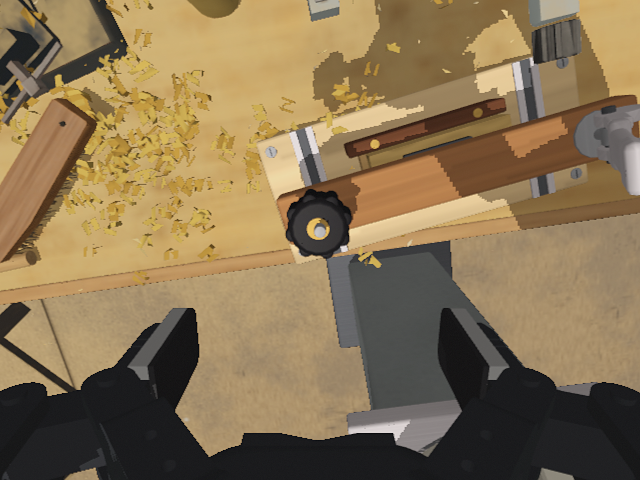

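The knob top dropped from 154.6 to about 149 mm, so ≈5.6–6 mm (≈4.5 rad), which agrees with the turn. Next I'll close the fingers, turn them square to the press, and come in on the knob side of the lever.

Call:
{"api": "servo_tool", "payload": {
  "rows": [
    [[0.1,-0.8,0],0.12,0],
    [[0.1,-0.8,0],0.12,0],
    [[0.1,-0.8,0],0.12,0],
    [[0.1,-0.8,0],0.12,0],
    [[0.1,-0.8,0],0.12,0]
  ]
}}

```text
clock: 9.72
eef_pos: [447.4, 109.1, 244.6]
tcp_rot: [-3.141, 0.004, 0.444]
contact_force: [0.1, 0.0, 0.4]
opening: 0.294
```

Call:
{"api": "servo_tool", "payload": {
  "rows": [
    [[0.1,-0.8,0],0.12,0],
    [[0.1,-0.8,0],0.12,0],
    [[0.1,-0.8,0],0.12,0],
    [[0.1,-0.8,0],0.12,0],
    [[0.1,-0.8,0],0.12,0]
  ]
}}

```text
clock: 10.13
eef_pos: [452.4, 69.1, 244.6]
tcp_rot: [-3.139, 0.002, 1.044]
contact_force: [-0.3, 0.6, 0.8]
opening: 0.001
```

Call:
{"api": "servo_tool", "payload": {
  "rows": [
    [[0.1,-0.8,0],0.12,0],
    [[0.1,-0.8,0],0.12,0],
    [[0.1,-0.8,0],0.12,0],
    [[0.1,-0.8,0],0.12,0],
    [[0.1,-0.8,0],0.12,0]
  ]
}}

```text
clock: 10.55
eef_pos: [457.4, 29.2, 244.6]
tcp_rot: [-3.138, -0.0, 1.644]
contact_force: [0.6, 0.1, 0.2]
opening: 0.0
```

Call:
{"api": "servo_tool", "payload": {
  "rows": [
    [[0.2,-0.5,0],0.06,0],
    [[0,0,0],0,0],
    [[0,0,0],0,0]
  ]
}}

```text
clock: 10.8
eef_pos: [459.8, 24.6, 245.1]
tcp_rot: [-3.139, -0.0, 1.697]
contact_force: [-0.0, 0.1, 0.1]
opening: -0.001
```

```bash
python3 - <<'E'
from h import *
s=r.sense();print(s["eef_pos"],s["tcp_rot"],s["opening"],s["contact_force"],s["qpos"])
f=eyes.grab_frame("wrist"); save(f,"wrist10")
P=world(f,*[a.ravel() for a in np.mgrid[0:480,0:640][::-1]],f["hand_eye"])
q=P[(abs(P[:,1])<25)&(abs(P[:,0])<16)&(P[:,2]<0)&(P[:,2]>-100)]
print("tip",np.percentile(q,[1,50,99],axis=0).round(1), q[:,2].max())
g=eyes.grab_frame("side"); cv2.imwrite("pics/side10z.png",cv2.resize(g["frame"][180:330,240:400,::-1],(640,600)))
for n in("scene","side"):
    g=eyes.grab_frame(n); np.savez(f"pics/{n}10.npz",**g)
E
```

```text
[459.77179713  24.59180709 245.12128449] [-3.13883639e+00 -3.69528742e-04  1.69681183e+00] -0.0011524663999765946 [-0.01409674  0.10479549  0.13891317] [ 5.00506081e-02  5.19322300e-02  1.92104508e+00  1.72892188e-04
  1.17139170e+00 -7.60328532e-02]
tip [[ -9.5 -24.6 -99.6]
 [  9.9   0.  -77.2]
 [ 15.9  24.7 -33.3]] -28.486808291384875
```

View pics/wrist10.png

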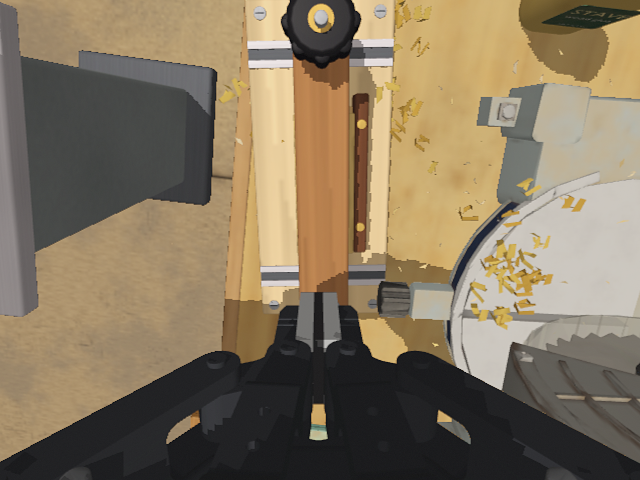

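View pics/side10z.png

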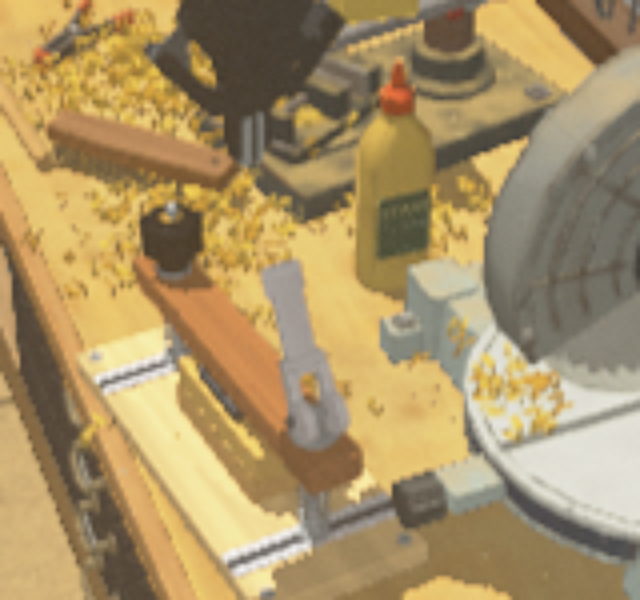

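The shut fingertips are at z≈216, ≈28 mm clear on the knob side of the lever, and the lever is still up. I'll lower to about z 196 and start pushing.

Call:
{"api": "servo_tool", "payload": {
  "rows": [
    [[0.1,0,-2.0],0,0],
    [[0,0,-3.0],0,0],
    [[0,0,-2.8],0,0],
    [[0,0,0],0,0]
  ]
}}

```text
clock: 11.33
eef_pos: [458.2, 24.7, 164.3]
tcp_rot: [-3.134, -0.001, 1.701]
contact_force: [-1.5, 0.7, 0.1]
opening: -0.001
```

```bash
python3 - <<'E'
from h import *
s=r.sense();print(s["eef_pos"],s["contact_force"])
g=eyes.grab_frame("side"); cv2.imwrite("pics/side11z.png",cv2.resize(g["frame"][180:330,240:400,::-1],(640,600)))
g=eyes.grab_frame("scene"); cv2.imwrite("pics/scene11z.png",cv2.resize(g["frame"][180:330,220:380,::-1],(640,600)))
E
```

```text
[458.17283818  24.73486036 164.26707244] [-1.53181619  0.7489033   0.07014754]
```

View pics/side11z.png

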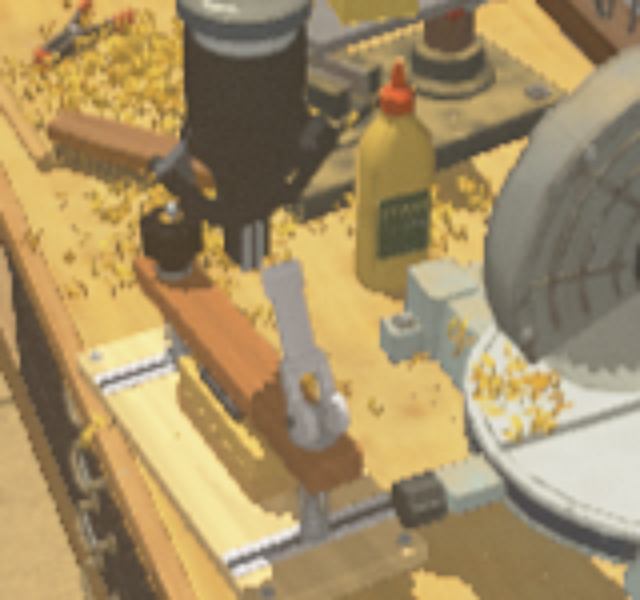

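View pics/scene11z.png

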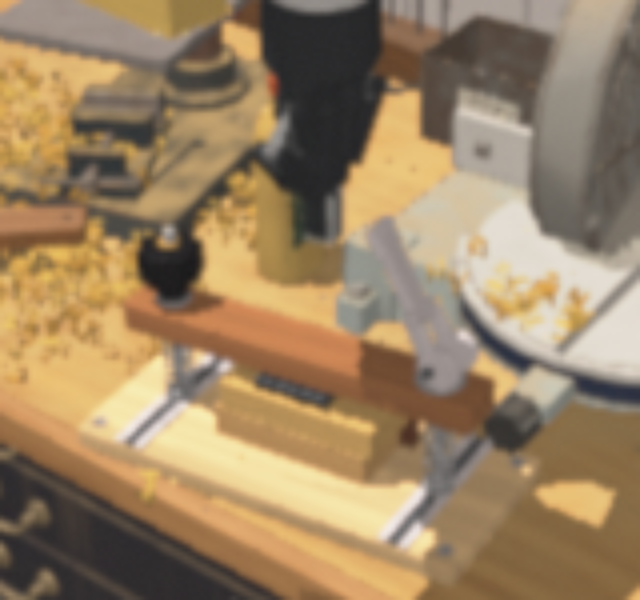

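The closed fingers are in line with the lever on the knob side, with their tips level with the tab. Pushing along press −y.

Call:
{"api": "servo_tool", "payload": {
  "rows": [
    [[0.3,-1.0,0],0,0],
    [[0.14,-1.0,0],0,0],
    [[0.14,-1.0,0],0,0],
    [[0.14,-1.0,0],0,0],
    [[0.14,-1.0,0],0,0]
  ]
}}

```text
clock: 11.85
eef_pos: [470.8, -26.8, 169.2]
tcp_rot: [3.14, 0.0, 1.702]
contact_force: [0.1, 0.6, -0.6]
opening: -0.002
```

Call:
{"api": "servo_tool", "payload": {
  "rows": [
    [[0.14,-1.0,0],0,0],
    [[0.14,-1.0,0],0,0],
    [[0.14,-1.0,0.1],0,0],
    [[0,0,0],0,0]
  ]
}}

```text
clock: 12.18
eef_pos: [474.8, -57.2, 169.7]
tcp_rot: [3.141, 0.001, 1.701]
contact_force: [0.3, 0.3, -0.0]
opening: -0.001
```

```bash
python3 - <<'E'
from h import *
s=r.sense();print(s["eef_pos"],s["contact_force"])
d=s["eef_pos"]-[473,-60.4,0];print("corner rel y",d[:2]@[-.138,.99]-9.5,"relx",d[:2]@[.99,.138],"z",d[2]+28.5-125)
g=eyes.grab_frame("side"); cv2.imwrite("pics/side12z.png",cv2.resize(g["frame"][180:330,240:400,::-1],(640,600)))
g=eyes.grab_frame("scene"); cv2.imwrite("pics/scene12z.png",cv2.resize(g["frame"][180:330,220:380,::-1],(640,600)))
E
```

```text
[474.84955164 -57.19200976 169.66684937] [ 0.26646196  0.33649795 -0.01323534]
corner rel y -6.579327788806383 relx 2.2737587788766165 z 73.16684936933564
```

View pics/side12z.png

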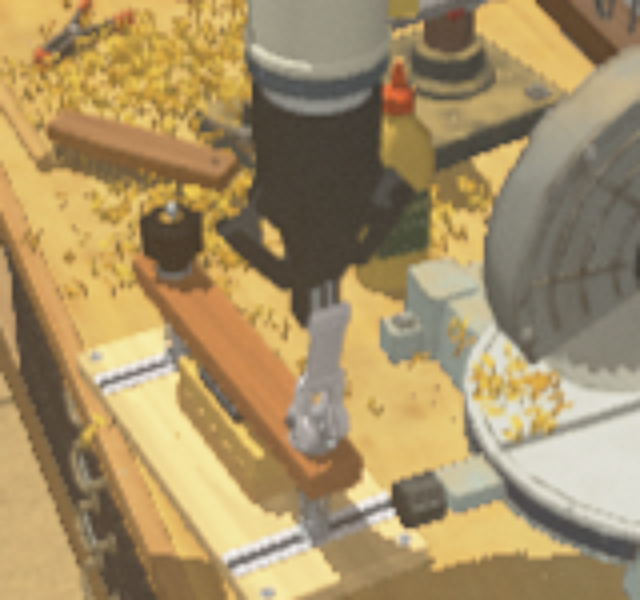

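View pics/scene12z.png

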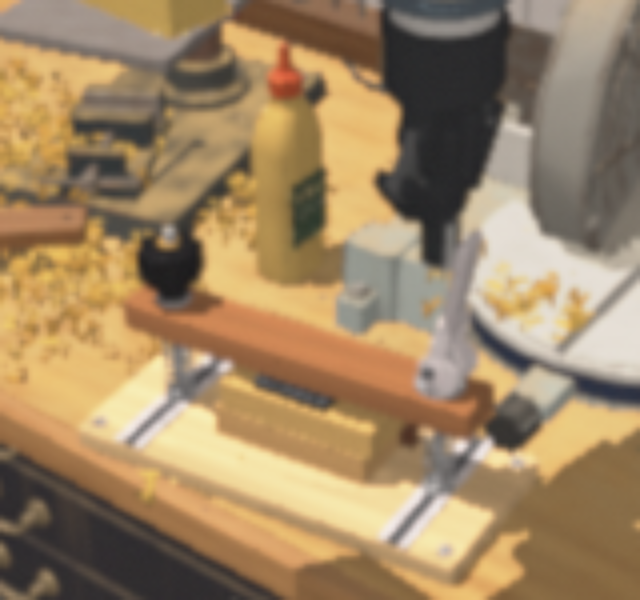

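Call:
{"api": "servo_tool", "payload": {
  "rows": [
    [[0,-0.6,0],0,0],
    [[0,-0.5,-0.1],0,0],
    [[0.1,-0.7,-0.2],0,0],
    [[0.1,-0.7,-0.2],0,0],
    [[0.1,-0.7,-0.3],0,0]
  ]
}}

```text
clock: 12.7
eef_pos: [477.4, -87.8, 161.3]
tcp_rot: [-3.141, -0.0, 1.703]
contact_force: [0.8, 3.4, 0.3]
opening: 0.002
```

Call:
{"api": "servo_tool", "payload": {
  "rows": [
    [[0.1,-0.7,-0.4],0,0],
    [[0.1,-0.7,-0.4],0,0],
    [[0.1,-0.7,-0.4],0,0],
    [[0,0,0],0,0]
  ]
}}

```text
clock: 13.03
eef_pos: [479.9, -109.4, 148.3]
tcp_rot: [-3.14, -0.0, 1.702]
contact_force: [-0.5, 0.3, -0.2]
opening: 0.001
```

```bash
python3 - <<'E'
from h import *
s=r.sense();print(s["eef_pos"],s["contact_force"])
d=s["eef_pos"]-[473,-60.4,0];print("corner rel y",d[:2]@[-.138,.99]-9.5,"relx",d[:2]@[.99,.138],"z",d[2]+28.5-125)
g=eyes.grab_frame("side"); cv2.imwrite("pics/side13z.png",cv2.resize(g["frame"][180:330,240:400,::-1],(640,600)))
g=eyes.grab_frame("scene"); cv2.imwrite("pics/scene13z.png",cv2.resize(g["frame"][180:330,240:400,::-1],(640,600)))
E
```

```text
[ 479.93286561 -109.42885863  148.34965518] [-0.5018026   0.33312984 -0.15002539]
corner rel y -58.995305497667324 relx 0.09755446255160094 z 51.84965517663068
```

View pics/side13z.png

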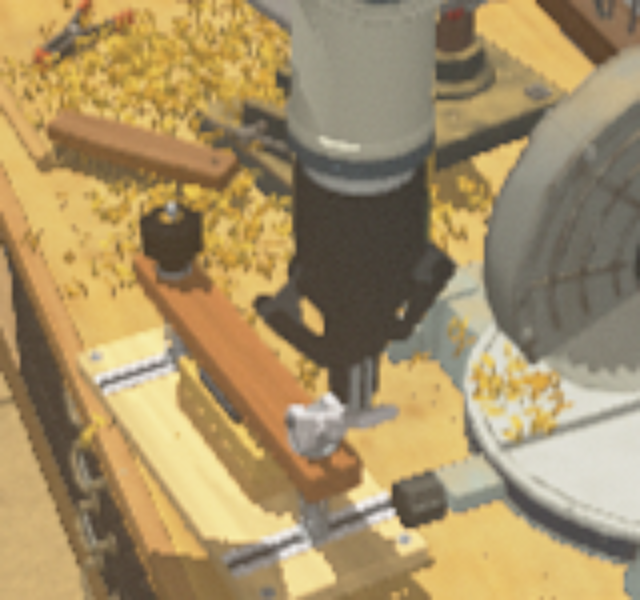

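View pics/scene13z.png

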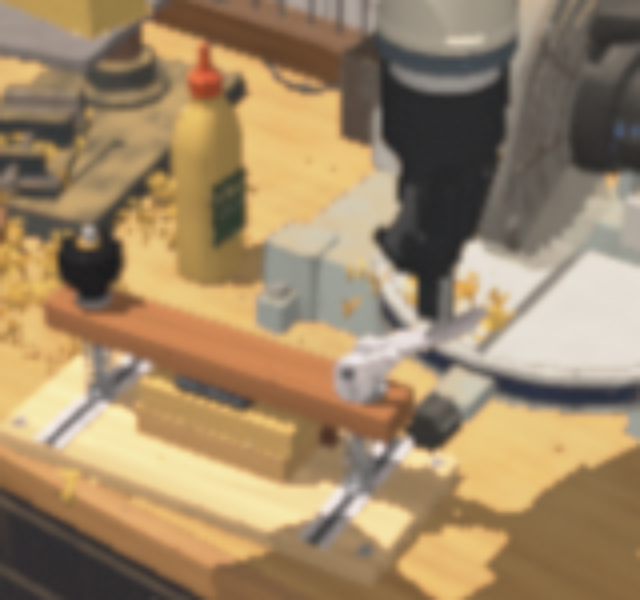

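The lever is about 0.9 rad past upright, moving smoothly with a few N. Continuing round and down to the stop.

Call:
{"api": "servo_tool", "payload": {
  "rows": [
    [[0.08,-0.6,-0.6],0,0],
    [[0.08,-0.6,-0.6],0,0],
    [[0.08,-0.6,-0.6],0,0],
    [[0.08,-0.6,-0.8],0,0],
    [[0.08,-0.5,-0.8],0,0]
  ]
}}

```text
clock: 13.55
eef_pos: [484.7, -138.3, 114.8]
tcp_rot: [3.141, 0.001, 1.703]
contact_force: [0.6, -0.1, -0.6]
opening: -0.004
```

Call:
{"api": "servo_tool", "payload": {
  "rows": [
    [[0,-0.1,-0.5],0,0],
    [[0,0,-0.5],0,0],
    [[0,0,-0.3],0,0]
  ]
}}

```text
clock: 13.8
eef_pos: [485.8, -139.7, 103.7]
tcp_rot: [3.14, 0.002, 1.703]
contact_force: [-7.6, -2.1, 35.5]
opening: 0.002
```

Call:
{"api": "servo_tool", "payload": {
  "rows": [
    [[0,0,-0.2],0,0],
    [[0,0,0],0,0]
  ]
}}

```text
clock: 13.97
eef_pos: [486.2, -139.6, 103.2]
tcp_rot: [3.139, 0.003, 1.703]
contact_force: [-9.8, -1.5, 38.6]
opening: -0.002
```

```bash
python3 - <<'E'
from h import *
s=r.sense();print(s["eef_pos"],s["contact_force"])
d=s["eef_pos"]-[473,-60.4,0];print("corner rel y",d[:2]@[-.138,.99]-9.5,"relx",d[:2]@[.99,.138],"z",d[2]+28.5-125)
g=eyes.grab_frame("side"); cv2.imwrite("pics/side14z.png",cv2.resize(g["frame"][180:330,240:400,::-1],(640,600)))
g=eyes.grab_frame("scene"); cv2.imwrite("pics/scene14z.png",cv2.resize(g["frame"][180:330,240:400,::-1],(640,600)))
E
```

```text
[ 486.22214204 -139.64473603  103.16956867] [-9.77890694 -1.50942764 38.61312503]
corner rel y -89.77694426919302 relx 2.1541470456729175 z 6.669568668082263
```

View pics/side14z.png

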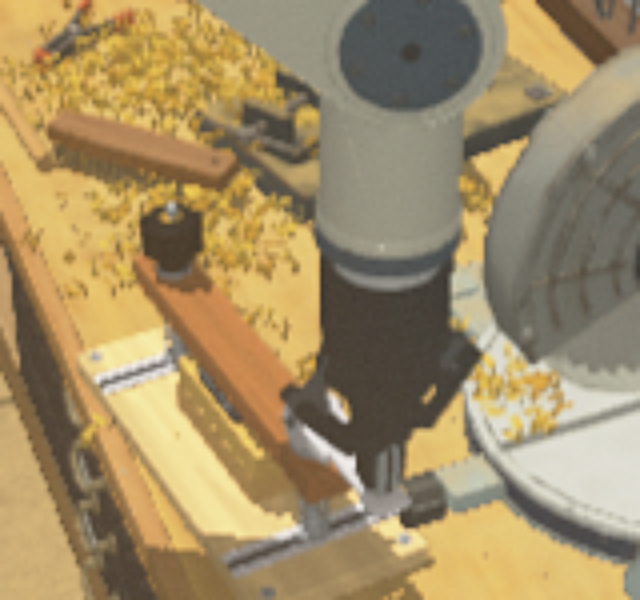

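View pics/scene14z.png

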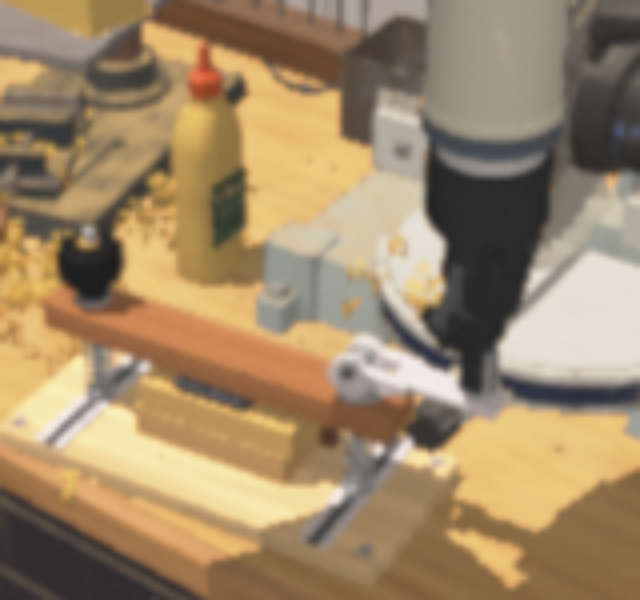

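The lever is level, the tip height (pin +6.7 mm) matches the predicted stop of +6.5 mm, and it resists firmly. Backing off upward and checking.

Call:
{"api": "servo_tool", "payload": {
  "rows": [
    [[0,0,0.5],0,0],
    [[0,0,1.5],0,0],
    [[0,0,3.0],0,0],
    [[0,0,4.0],0,0],
    [[0,0,4.0],0,0]
  ]
}}

```text
clock: 14.48
eef_pos: [483.5, -138.2, 231.0]
tcp_rot: [-3.139, -0.001, 1.702]
contact_force: [-0.1, -0.6, 0.6]
opening: -0.005
```

Call:
{"api": "servo_tool", "payload": {
  "rows": [
    [[-1.0,0,3.0],0,0],
    [[-2.0,1.0,2.0],0,0],
    [[-3.0,2.0,1.0],0,0],
    [[-3.0,2.0,0],0,0],
    [[0,0,0],0,0]
  ]
}}

```text
clock: 14.9
eef_pos: [390.0, -86.2, 290.5]
tcp_rot: [-3.14, -0.001, 1.703]
contact_force: [1.1, 0.4, -0.8]
opening: -0.001
```

```bash
python3 - <<'E'
from h import *
s=r.sense();print(s["clock"],s["eef_pos"],s["contact_force"])
g=eyes.grab_frame("side"); cv2.imwrite("pics/side15z.png",cv2.resize(g["frame"][180:330,240:400,::-1],(640,600)))
f=eyes.grab_frame("scene"); cv2.imwrite("pics/scene15z.png",cv2.resize(f["frame"][180:330,240:400,::-1],(640,600)))
w=eyes.grab_frame("wrist"); save(w,"wrist15")
for n,F,(U0,V0,U1,V1) in(("scene",f,(318,255,370,290)),("side",g,(300,270,350,315))):
    hsv=cv2.cvtColor(F["frame"],cv2.COLOR_RGB2HSV);v,u=np.mgrid[V0:V1,U0:U1];v=v.ravel();u=u.ravel()
    k=(hsv[v,u,1]<60)&(hsv[v,u,2]>100);P=world(F,u[k],v[k]);P=P[(P[:,2]>112)&(P[:,2]<160)]
    t=(P[:,:2]-[473,-60.4])@[-.138,.99]
    for a,b in((-105,-90),(-90,-70),(-70,-45)):
        q=P[(t>a)&(t<b)];print(n,a,len(q),q.mean(0).round(1) if len(q) else 0)
# compare bystanders before/after
for n,F in(("scene",f),("side",g)):
    o=np.load(f"pics/{n}0.npz")["frame"];D=np.abs(o.astype(int)-F["frame"]).max(2)>60
    cv2.imwrite(f"pics/diff_{n}.png",(D*255).astype(np.uint8))
E
```

```text
14.9 [390.01097558 -86.17221452 290.49856668] [ 1.08718294  0.42968541 -0.76345769]
scene -105 27 [ 484.8 -154.4  134. ]
scene -90 58 [ 481.1 -140.   132.3]
scene -70 63 [ 478.  -117.6  130.3]
side -105 49 [ 485.9 -155.8  133. ]
side -90 47 [ 482.  -140.1  132.9]
side -70 57 [ 479.7 -118.   131.1]
```

View pics/side15z.png

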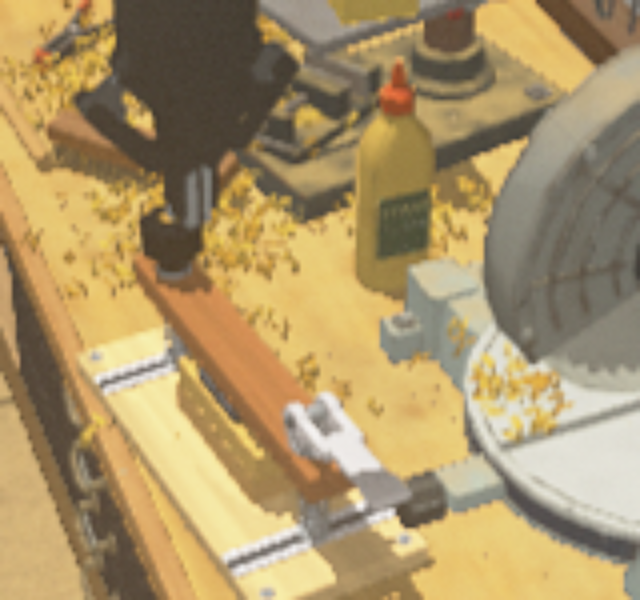

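View pics/scene15z.png

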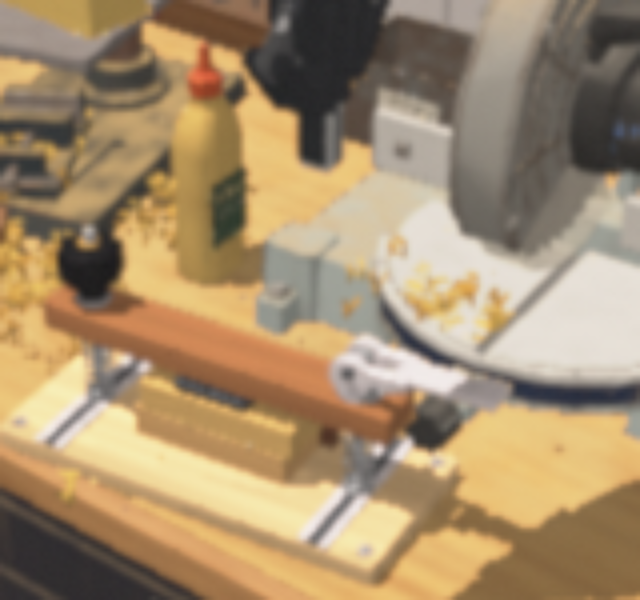

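View pics/diff_scene.png

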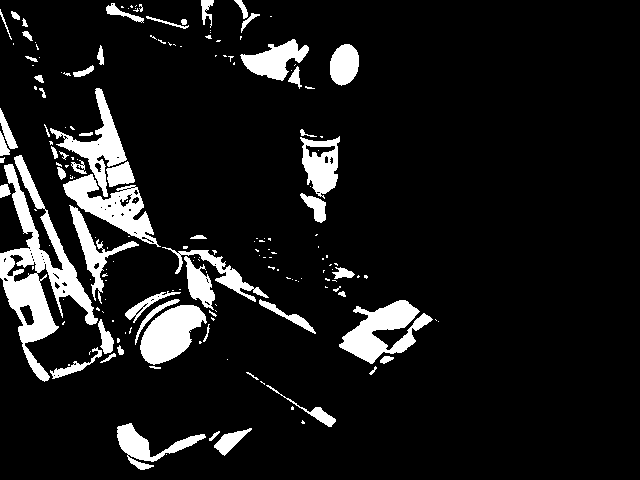

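```bash
python3 - <<'E'
from h import *
print(r.sign_off()); print(r.sense()["clock"])
E
```

```text
the job is handed in; nothing more can be done
None
the job is handed in; nothing more can be done
```

The press is clamped and the job is handed in at about 15 s of the 66 s allowed. With the lever still up, I turned the star knob 4.68 rad clockwise in one grip. Then I swung the lever over to its stop with the closed fingers and backed away.

**Checks that agreed**
- **Knob:** its top sank from 154.6 mm to about 149 mm. That is roughly 4.5 rad by the thread, close to the turn I made.
- **Lever:** it met a firm stop with the fingertips 6.7 mm above the pin height; I expected 6.5 mm. Afterwards both fixed cameras showed it level and still down with nothing touching it.
- **Surroundings:** the before/after difference of the scene view shows only the arm, shadows and the lever. The offcuts, glue bottle and brush look unmoved.

**What disagreed or went less well**
- **Fingertips:** they really sit about 30 mm behind the reported TCP, not 11 mm ahead as the text says. My first grasp closed on air just above the knob. I corrected this from the camera depth and regripped about 40 mm lower.
- **Side force:** the grip was slightly off centre, so the side force reached about 30 N while turning; I eased it by shifting the tool.
- **Force at the stop:** pressing the lever home peaked at about 39 N at the fingertips.
- **Lever height:** the cameras put the top of the tab about 1 mm higher than expected, which is within the calibration.
- **Not measured:** the clamping force itself could not be read; I inferred it from the knob turn.

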